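Draw the far bolt of the bottle locker with the hooked rod

ROBOT

A 6-joint arm with a two-finger parallel gripper is mounted at the origin on a cart in front of the work surface, level with it; the furniture and walls round the work are solid. World frame = base frame: x ahead of the robot, y to its left, z up, the work surface at z = 0. Lengths are in m, angles in rad, forces in N, time in s.
With the tool pointing down it reaches from about 0.375 to 0.975 m from the base axis. Payload 3.8 kg.
Tool frame: the origin (TCP) lies midway between the tips of the shut fingers; the grasp point (between the pads) lies 19 mm behind it; z points along the fingers, y is the line along which they close (so a half turn about z gives the same grasp; the last joint's range is limited). The gripper opens to 85 mm and grips with 20 to 120 N. Pads are 22 mm wide; open, the fingers measure 114 mm over their backs; the gripper's body (76 mm by 85 mm) begins 54 mm behind the grasp point. The pads swing forward as they close: fully open they stand 13 mm farther back than shut.
Start: joints at [1.185, 0.264, 1.604, -0, 1.274, -0.037], TCP at [0.231, 0.634, 0.231] pointing down, gripper open.
Joint ranges: [-2.63, 2.63], [-0.94, 2.18], [0.31, 2.57], [-1.31, 4.45], [0, 2.66], [-2.55, 2.55]. Speed limits (rad/s): [2.57, 2.57, 3.14, 3.14, 3.14, 3.14].

INTERFACE

Orientations are given as a rotation vector (axis times angle).
In Python, from workcell import bot gives the robot as it stands.
- The arm moves only by the tool servo_tool, never from a script. Its argument "series" is a list of rows, each a list of 7 numbers: the shift along the world's x, y, z in units of 0.15 m (1.0 is 0.15 m), then the turn, a rotation vector about the world's x, y, z in units of 180 degrees (1.0 is 180 degrees), then the closure, from 0 (fully open) to 1 (shut). A call has 1 to 20 rows; each row is the pose to reach, as a shift and turn from the pose commanded when the call began, turning the shorter way round; what a row does not reach only later rows make up. A row lasts 1/10 s, in which the tool goes at most 50 mm and 8.59 degrees, less where a joint would pass 70% of its speed; a pose out of reach is approached as far as the arm can. A call with a number of a shift or a turn outside -1 to 1 is refused whole. A call with a gripper value outside its range is refused whole. The fingers move at their own pace and stop on an object; "newtons" is the grip in N (left out, the last holds). Time passes only in rows, so rows that repeat a pose let the fingers close. It gives the time, the measured TCP pose, the force, the opening and the grip force at its end, in the units of the state.
- bot.read_state(): the state, without advancing time (a new reading comes with each control period).
- bot.read_camera(name): name is "side" or "top" or "wrist"; returns the picture (420x560x3 uint8, red, green, blue); there is no depth.
- bot.camera_info(name): a dict with "vertical_fov" (degrees; the focal length in pixels is half the picture's height over the tangent of half this angle, whatever the lens; pixels are square), "cx", "cy" (the principal point, pixels), "R" (3x3) and "t" (3): a world point X has camera coordinates R X + t. Camera axes: x right, y down, z forward; pixel columns grow to the right and rows downward; lengths in m; the calibration is good to about 2 mm. A picture is of the moment at which its call begins: read the wrist's pose just before it. camera_info takes no time and is no camera call; for the wrist camera it gives the pose at the moment of the call.
- bot.finish_job(): hands the job in; it is judged then, once.
Trained networks look in the newest picture that a camera, given by its name, has taken for a name from the list of things; names that differ only in an ending like _2 or _b are one class to them, and where a whole thing is asked for, a point or a joint stands for the part that bears it (a point fixed in the world has none). Each returns a list of dicts, best first, with "score" (0 to 1); they miss things now and then, are a little off and sometimes report something else, mostly with a low value. They report only what shows in the picture. A call takes as long as a camera call.
- bot.recognise(target, camera): "box" ([left, top, right, bottom] as shares, 0 to 1, of the picture: columns of its width, rows of its height, round what is visible of it).
- bot.trace(target, camera): "mask" (420x560 bool, what is visible of it) and "box" ([left, top, right, bottom] as shares, 0 to 1, of the picture: columns of its width, rows of its height, round what is visible of it).
- bot.mark_of(target, camera): "at" ([row, column] as shares, 0 to 1, of the picture: columns of its width, rows of its height: a listed point, or the origin of a listed thing).
The state is a dict: "time": time; "q": joint angles; "joint_vel": joint speeds; "joint_torque": joint torques, N m; "tool_pos": TCP position; "tcp_rot": TCP orientation; "wrist_force": force on the tool from outside, world axes, zero at the start; "torque": the same for the moment, N m; "width": opening from 0.0 (shut) to 1.0 (fully open); "grip_force": force on a finger pad.
Only numpy, scipy, OpenCV 4.12 (cv2) and the standard library are available. Lean on these libraries where they do the work, as an engineer would, in place of code of your own. Each camera call takes 0.05 s, during which the arm holds its last target. There are 200 camera calls.

TASK

Unbolt the bottle locker at the back of the table: take the hooked rod from its wooden rest, catch the bolt's upright pin with the hook and draw the bolt towards the front of the locker until it bears firmly against its rubber stop, holding a steady, moderate pull there for a moment without yanking it. Touch the bolt only with the rod, leave it drawn, lay the rod back in its rest the way it lay, and do not disturb the glass, bottles, mug or shaker.

Things in the scene. Friction and masses are not known exactly. Their poses are not given: they have to be found in the camera images.
- locker: Grey steel bottle locker, fixed, 176 x 206 mm, lid top 90 mm up. Origin: centre of its underside; front: -x. The bolt runs along its x over the middle of the lid (y = 0) between guide rails, tops 107 mm up; only the bolt pin stands higher than 115 mm. A small rubber-faced stop block near the lid's front edge (top 108 mm) ends the bolt's draw; it is adjustable, its place not given.
- bolt_pin (a point): Point on the axis of the bolt's upright pin, 128.5 mm above the table, 28 mm above the bolt's origin: the right height for the rod's axis when pulling.
- bolt_draw (a joint): Draw of the bolt in m, 0 to 0.010 at the start (shot), growing as the pin moves to the locker's front (-x). It slides with about 4 N friction and stays where left. The rubber stop lies at a draw between 0.036 and 0.066, different each time, to be felt: resistance rises there by some 11 N per mm. Home: pulled there at over 10 N (12 to 16 N is right), at rest, for 0.3 s; over 20 N damages it.
- hook_rod: Loose hooked rod, about 0.15 kg. Origin: middle of the wooden handle, on the rod's axis; x along the rod to the hook, z up. Handle: flat-sided, 120 mm long, 18 mm wide (y), 24 mm tall (z), taken from above across the 18 mm; centre of mass about 29 mm ahead. An 8 mm round steel shaft ends in a J-shaped hook lying flat in the x-y plane, bent to +y and back, lip end at (202, 34) mm. At rest 30 mm up.
- hook_bowl (a point): Inner side of the deepest place of the hook, at (216, 17, 0) mm in the rod's frame. The hook's mouth, open towards the handle, is 26 mm wide between shaft and lip (y 4 to 30 mm). A 10 mm post caught by the hook has its axis about 5 mm on the handle side of this point.
- rod_rest: Low dark wooden rest, fixed; origin on the table under the middle of the lying rod's handle, x along the rod to the hook. Two saddles with flared cheeks (about 40 mm tall): under the handle at x = -50 mm (slot 26 mm wide, floor 18 mm up) and under the shaft at x = 150 mm (slot 20 mm wide, floor 26 mm up). A 12 mm wide, 6 mm high rail joins them.
- tumbler: Drinking glass, bystander, 81 mm wide, 93 mm tall; origin under its centre.
- sugar_shaker: Sugar shaker, bystander, 44 mm wide, 90 mm tall; origin under its centre.
- coffee_mug: White mug with a handle, bystander, 92 x 127 mm, 95 mm tall; origin under its centre.
- water_bottle: Clear water bottle, bystander, 65 mm wide, 213 mm tall; origin under its centre.
- beer_bottle: Brown beer bottle, bystander, 62 mm wide, 228 mm tall; origin under its centre.
- bolt: Steel bolt on the locker lid: a 13 mm round bar lying along the locker's x, with an upright pin, 10 mm thick, that has a 13 mm button on top (top 149.5 mm above the table). The pin stands free from the guide rails (107 mm) up to the button (143 mm). Origin: foot of the pin, 100.5 mm above the table. More than 20 N between rod and bolt damages it.

How it is judged:
By the outcome, as a careful person would: the job done as asked, in the order asked, and still so for the second after the job is handed in, with the robot touching nothing.
It also fails if it takes over 70 s, if anything falls off the work surface, if the arm or the gripper's body presses on something with over 40 N, if the wrist force passes 120 N, or if a joint passes its speed limit or range.

## Working session

There is one attempt and no reset: what is moved stays moved. The work goes in short steps, Python scripts to look and compute and a tool call to move; the robot and the scene stay as the last step left them, time stands still between calls to the robot, and variables do not carry over. Pictures are saved under pics/ and viewed, at most 10 in all, crops included, and the job is handed in when it is done.

Besides the shell and the picture viewer there is one more tool, called by a JSON object that holds its "op" and its "data", one argument or row to a line. servo_tool: Moves the arm, as the interface text tells. Shifts and turns lie within -1 to 1; 1 stands for 0.15 m of shift or 180 degrees of turn. Its arguments: {"type":"object","properties":{"series":{"type":"array","items":{"type":"array","items":{"type":"number"}}},"newtons":{"type":"number"}},"required":["series"]}

```bash
mkdir -p pics; cat > h.py <<'E'
import numpy as np, cv2
from workcell import bot
def ray(cam,u,v,info=None):
    c=info or bot.camera_info(cam); f=210/np.tan(np.radians(c["vertical_fov"])/2)
    R=np.array(c["R"]);t=np.array(c["t"])
    return -R.T@t, R.T@np.array([(u-c["cx"])/f,(v-c["cy"])/f,1.])
def atz(cam,u,v,z,info=None):
    o,d=ray(cam,u,v,info); return o+d*(z-o[2])/d[2]
def proj(cam,X,info=None):
    c=info or bot.camera_info(cam); f=210/np.tan(np.radians(c["vertical_fov"])/2)
    p=np.array(c["R"])@np.array(X)+np.array(c["t"]); return f*p[0]/p[2]+c["cx"],f*p[1]/p[2]+c["cy"]
def snap(cam,name):
    im=bot.read_camera(cam); cv2.imwrite(f"pics/{name}.png",im[:,:,::-1]); return im
E
python3 - <<'E'
from h import *
np.set_printoptions(precision=4,suppress=True)
a=snap("top","top0");b=snap("side","side0")
cv2.imwrite("pics/both.png",cv2.resize(np.vstack([a,b]),None,fx=.71,fy=.71)[:,:,::-1])
Z=dict(locker=0,bolt_pin=.1285,bolt=.1005,hook_rod=.03,hook_bowl=.03,rod_rest=0,tumbler=0,sugar_shaker=0,coffee_mug=0,water_bottle=0,beer_bottle=0)
for cam in("top","side"):
  print(cam,-np.array(bot.camera_info(cam)["R"]).T@bot.camera_info(cam)["t"])
  for n,z in Z.items():
    for m in bot.mark_of(n,cam)[:2]:
      r,c=m["at"]; print(n,round(m["score"],2),round(c*560),round(r*420),atz(cam,c*560,r*420,z))
s=bot.read_state();print(s)
E
```

```text
top [0.5289 0.1188 1.7197]
locker 0.76 303 176 [0.7524 0.0368 0.    ]
bolt_pin 0.45 310 158 [0.7904 0.0219 0.1285]
bolt 0.46 310 165 [0.775  0.0189 0.1005]
hook_rod 0.94 358 259 [ 0.4874 -0.1364  0.03  ]
hook_bowl 0.72 290 249 [0.5178 0.0772 0.03  ]
hook_bowl 0.67 224 226 [0.5908 0.2866 0.03  ]
tumbler 0.77 393 213 [ 0.6338 -0.2539  0.    ]
tumbler 0.42 312 162 [0.8004 0.008  0.    ]
sugar_shaker 0.55 222 223 [0.6028 0.2941 0.    ]
coffee_mug 0.79 215 257 [0.4935 0.3172 0.    ]
water_bottle 0.92 394 181 [ 0.7373 -0.2571  0.    ]
beer_bottle 0.71 160 264 [0.4698 0.4931 0.    ]
side [-0.0017 -0.7684  1.1225]
locker 0.8 335 253 [0.7463 0.015  0.    ]
bolt_pin 0.53 343 219 [0.7707 0.0199 0.1285]
bolt 0.48 344 225 [0.7762 0.019  0.1005]
hook_rod 0.81 300 322 [ 0.4873 -0.1447  0.03  ]
hook_bowl 0.56 263 262 [0.5303 0.0932 0.03  ]
rod_rest 0.62 300 328 [ 0.4906 -0.1424  0.    ]
tumbler 0.71 365 330 [ 0.6244 -0.2521  0.    ]
tumbler 0.4 301 328 [ 0.4927 -0.1443  0.    ]
sugar_shaker 0.6 247 228 [0.5861 0.2749 0.    ]
coffee_mug 0.91 219 233 [0.5001 0.3109 0.    ]
coffee_mug 0.46 248 227 [0.5925 0.2788 0.    ]
water_bottle 0.85 396 310 [ 0.7424 -0.2537  0.    ]
beer_bottle 0.59 189 204 [0.4891 0.4965 0.    ]
beer_bottle 0.49 345 226 [0.8514 0.0896 0.    ]
{'time': 1.2, 'q': array([ 1.1851,  0.2639,  1.604 , -0.    ,  1.2737, -0.0369]), 'joint_vel': array([ 0.0017, -0.0001,  0.0003, -0.0005, -0.0002, -0.0008]), 'joint_torque': array([  0.0008, -51.5048, -36.7729,  -0.    ,   0.0006,   0.    ]), 'tool_pos': array([0.2307, 0.6343, 0.2313]), 'tcp_rot': array([-0.5451, -3.0939,  0.0001]), 'wrist_force': array([ 0.4838, -0.0889, -0.9085]), 'torque': array([-0.0257,  0.031 , -0.0001]), 'grip_force': 0.0, 'width': 1.0032114701514396}
```

View pics/top0.png

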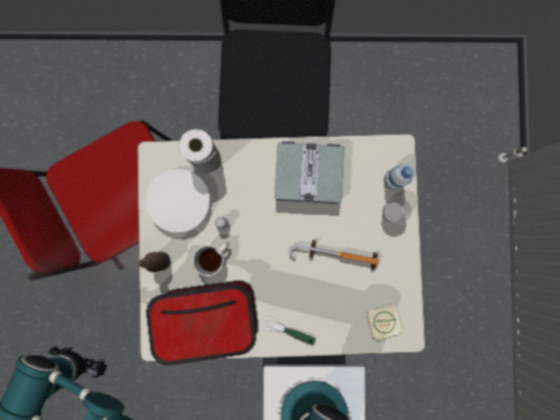

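View pics/side0.png

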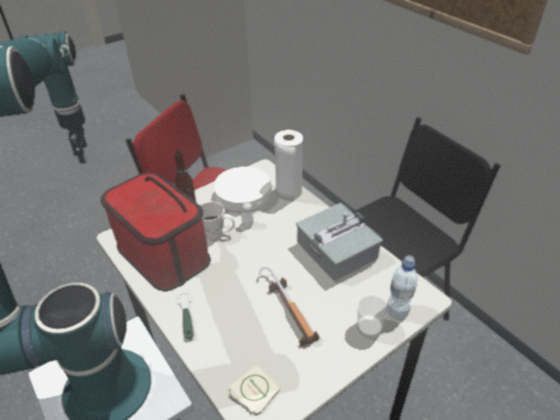

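The top view shows the rod with its handle at (358,259) and hook at (290,249), opening towards the robot. The locker is at (303,176) with its bolt running roughly along +x. Next I raise the arm and swing over to hover above the rod.

{"op": "servo_tool", "data": {
  "series": [
    [0,0,0.8,0,0,0,0],
    [0,0,0.8,0,0,0,0],
    [0,0,0.8,0,0,0,0]
  ]
}}

```text
time: 1.5
tool_pos: [0.2314, 0.6361, 0.3579]
tcp_rot: [0.545, 3.092, 0.013]
wrist_force: [0.9, 0.2, 0.5]
width: 1.0
grip_force: 0.0
```

{"op": "servo_tool", "data": {
  "series": [
    [0.28,-0.86,0,0,0,-0.15,0],
    [0.28,-0.86,0,0,0,-0.15,0],
    [0.28,-0.86,0,0,0,-0.15,0],
    [0.28,-0.86,0,0,0,-0.15,0]
  ]
}}

```text
time: 1.9
tool_pos: [0.2739, 0.5019, 0.3521]
tcp_rot: [1.261, 2.876, -0.0]
wrist_force: [0.4, -0.1, 0.4]
width: 1.001
grip_force: 0.0
```

{"op": "servo_tool", "data": {
  "series": [
    [0.28,-0.86,0,0,0,-0.15,0],
    [0.28,-0.86,0,0,0,-0.15,0],
    [0.28,-0.86,0,0,0,-0.15,0],
    [0.28,-0.86,0,0,0,-0.15,0]
  ]
}}

```text
time: 2.3
tool_pos: [0.3157, 0.3738, 0.3519]
tcp_rot: [1.897, 2.503, 0.001]
wrist_force: [0.4, -0.4, 1.2]
width: 1.001
grip_force: 0.0
```

{"op": "servo_tool", "data": {
  "series": [
    [0.28,-0.86,0,0,0,-0.16,0],
    [0.28,-0.86,0,0,0,-0.16,0],
    [0.28,-0.86,0,0,0,-0.16,0],
    [0.28,-0.86,0,0,0,-0.16,0]
  ]
}}

```text
time: 2.7
tool_pos: [0.3579, 0.2452, 0.3517]
tcp_rot: [2.46, 1.952, 0.001]
wrist_force: [-0.0, 0.9, -0.0]
width: 0.999
grip_force: 0.0
```

{"op": "servo_tool", "data": {
  "series": [
    [0.28,-0.86,0,0,0,0,0],
    [0.28,-0.86,0,0,0,0,0],
    [0.28,-0.86,0,0,0,0,0]
  ]
}}

```text
time: 3.0
tool_pos: [0.3996, 0.1175, 0.3516]
tcp_rot: [2.452, 1.964, 0.002]
wrist_force: [0.9, -0.8, 0.4]
width: 1.0
grip_force: 0.0
```

{"op": "servo_tool", "data": {
  "series": [
    [0.28,-0.86,0,0,0,0,0],
    [0.28,-0.86,0,0,0,0,0],
    [0.28,-0.86,0,0,0,0,0]
  ]
}}

```text
time: 3.3
tool_pos: [0.442, -0.0123, 0.3516]
tcp_rot: [2.453, 1.961, 0.002]
wrist_force: [0.4, 0.0, 0.7]
width: 0.998
grip_force: 0.0
```

{"op": "servo_tool", "data": {
  "series": [
    [0.28,-0.8,-0.6,0,0,0,0],
    [0.28,-0.8,-0.6,0,0,0,0],
    [0.28,-0.8,-0.6,0,0,0,0],
    [0.28,-0.8,-0.6,0,0,0,0]
  ]
}}

```text
time: 3.7
tool_pos: [0.4822, -0.1328, 0.2566]
tcp_rot: [-2.452, -1.955, 0.006]
wrist_force: [-0.1, 0.9, -0.6]
width: 1.002
grip_force: 0.0
```

```bash
python3 - <<'E'
from h import *
np.set_printoptions(precision=4,suppress=True)
snap("wrist","w1"); i=bot.camera_info("wrist"); print(bot.read_state()["tool_pos"],-np.array(i["R"]).T@i["t"])
for n,z in (("hook_rod",.03),("hook_bowl",.03),("rod_rest",0),("bolt_pin",.1285),("locker",0)):
    for m in bot.mark_of(n,"wrist")[:2]:
      r,c=m["at"]; print(n,round(m["score"],2),round(c*560),round(r*420),atz("wrist",c*560,r*420,z,i))
for m in bot.trace("hook_rod","wrist")[:1]:
  print(m["score"],m["box"]); k=m["mask"]; v,u=np.nonzero(k)
  P=np.array([atz("wrist",a,b,.03,i)[:2] for a,b in zip(u,v)]); np.save("P.npy",P)
  l=cv2.fitLine(P.astype(np.float32),cv2.DIST_HUBER,0,.001,.001).ravel();print(l,np.degrees(np.arctan2(l[1],l[0])))
  d=l[:2]*np.sign(l[1]); s=(P-l[2:])@d; w=(P-l[2:])@np.array([-d[1],d[0]])
  for a in np.arange(s.min(),s.max(),.015):
    q=(s>=a)&(s<a+.015); print(round(a+.0075,4),w[q].min(),w[q].max(),(l[2:]+d*(a+.0075)+np.array([-d[1],d[0]])*(w[q].min()+w[q].max())/2))
E
```

```text
[ 0.4824 -0.1318  0.2579] [ 0.4996 -0.058   0.3995]
hook_rod 0.74 286 173 [ 0.487  -0.1384  0.03  ]
0.91 [0.495, 0.0012, 0.5361, 0.5355]
[ 0.1918  0.9814  0.4996 -0.0981] 78.94113
-0.0976 -0.008236542546405755 0.009041703172165879 [ 0.4805 -0.1939]
-0.0826 -0.00848071114239626 0.008902185557213248 [ 0.4836 -0.1792]
-0.0676 -0.008701030554913405 0.008489722258549468 [ 0.4867 -0.1646]
-0.0526 -0.008916645782010128 0.008865948632224167 [ 0.4895 -0.1498]
-0.0376 -0.009179776058552067 0.008731762631856918 [ 0.4926 -0.1351]
-0.0226 -0.009317298226274378 0.009361523987723922 [ 0.4952 -0.1204]
-0.0076 -0.009652854915011446 0.008930037773418525 [ 0.4985 -0.1057]
0.0074 -0.00874218182942226 0.008476114085286885 [ 0.5012 -0.091 ]
0.0224 -0.007827529704369666 0.008001702800306352 [ 0.5038 -0.0762]
0.0374 -0.0039191988510988976 0.004061410813018701 [ 0.5067 -0.0615]
0.0524 -0.004268716334359104 0.004007011710419606 [ 0.5098 -0.0468]
0.0674 -0.0038022529943376117 0.0036046723179050917 [ 0.5126 -0.0321]
0.0824 -0.003962877207569305 0.00405500254900381 [ 0.5154 -0.0173]
0.0974 -0.0034158727974261285 0.003767030362337944 [ 0.5181 -0.0026]
0.1124 -0.003829770547898077 0.004074618077070939 [0.521  0.0121]
0.1274 -0.003926343456654323 0.0038705674727772866 [0.5241 0.0268]
```

View pics/w1.png

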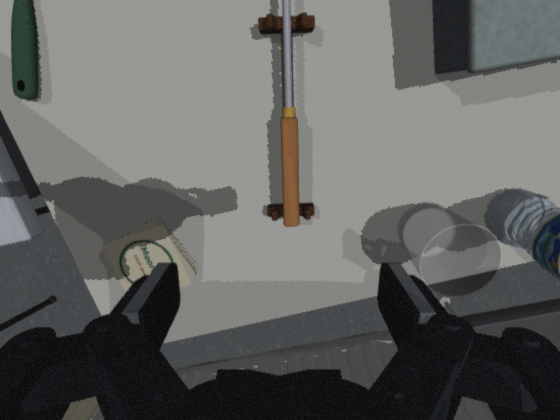

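Rod at yaw 78.9° with its middle near (0.4915, -0.140). The image shows a free handle between the rest's saddles, at (290,170). I grasp about 15 mm ahead of the middle.

{"op": "servo_tool", "data": {
  "series": [
    [0.08,0.045,-0.8,0,0,0.01,0],
    [0.08,0.045,-0.8,0,0,0.01,0],
    [0.08,0.045,-0.8,0,0,0.01,0],
    [0.08,0.045,-0.8,0,0,0.01,0]
  ]
}}

```text
time: 4.45
tool_pos: [0.4922, -0.1219, 0.1382]
tcp_rot: [-2.418, -1.997, 0.005]
wrist_force: [0.0, 0.4, 0.7]
width: 0.998
grip_force: 0.0
```

{"op": "servo_tool", "data": {
  "series": [
    [0,0,-0.2,0,0,0,0.4],
    [0,0,-0.4,0,0,0,0.4],
    [0,0,-0.6,0,0,0,0.4],
    [0,0,-0.8,0,0,0,0.4],
    [0,0,-0.8,0,0,0,0.4],
    [0,0,-0.8,0,0,0,0.4]
  ]
}}

```text
time: 5.05
tool_pos: [0.4961, -0.124, 0.0232]
tcp_rot: [2.422, 1.998, 0.002]
wrist_force: [-0.1, 0.4, -0.1]
width: 0.597
grip_force: 0.0
```

{"op": "servo_tool", "data": {
  "series": [
    [0,0,-0.05,0,0,0,0.6],
    [0,0,-0.05,0,0,0,0.8],
    [0,0,-0.05,0,0,0,1],
    [0,0,-0.05,0,0,0,1],
    [0,0,-0.05,0,0,0,1],
    [0,0,-0.05,0,0,0,1],
    [0,0,-0.05,0,0,0,1],
    [0,0,-0.05,0,0,0,1]
  ],
  "newtons": 80
}}

```text
time: 5.85
tool_pos: [0.496, -0.1242, 0.0154]
tcp_rot: [2.422, 1.997, 0.002]
wrist_force: [-0.6, 1.3, 6.9]
width: 0.196
grip_force: 78.9
```

{"op": "servo_tool", "data": {
  "series": [
    [0,0,0.1,0,0,0,1],
    [0,0,0.3,0,0,0,1],
    [0,0,0.55,0,0,0,1],
    [0,0,0.8,0,0,0,1],
    [0,0,1,0,0,0,1],
    [0,0,1,0,0,0,1],
    [0,0,1,0,0,0,1]
  ]
}}

```text
time: 6.55
tool_pos: [0.4948, -0.124, 0.1641]
tcp_rot: [2.423, 1.998, 0.001]
wrist_force: [0.1, -0.8, -2.8]
width: 0.199
grip_force: 78.3
```

```bash
python3 - <<'E'
from h import *
np.set_printoptions(precision=4,suppress=True)
s=bot.read_state();print(s["tool_pos"],s["wrist_force"],s["torque"],s["q"])
i=bot.camera_info("wrist"); a=snap("wrist","w2"); b=snap("side","s2")
cv2.imwrite("pics/c2.png",np.vstack([a[:220],b[180:360]])[:,:,::-1])
for cam in("wrist",):
  for m in bot.trace("hook_rod",cam)[:1]:
   v,u=np.nonzero(m["mask"]);print(m["score"],u.min(),u.max(),v.min(),v.max())
E
```

```text
[ 0.4948 -0.124   0.1641] [ 0.1456 -0.8413 -2.8079] [-0.0019  0.0397  0.0007] [-0.2943  0.0039  2.0256 -0.0001  1.1109 -0.1025]
0.77 254 303 0 374
```

View pics/c2.png

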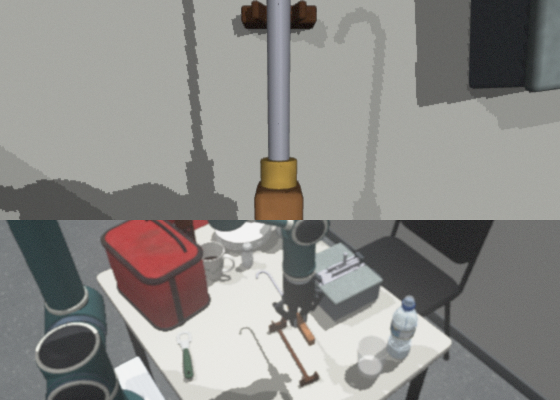

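The rod is held level in the gripper, hook to its left, with the rest left behind empty. Now I measure the pin.

```bash
python3 - <<'E'
from h import *
np.set_printoptions(precision=4,suppress=True)
a=cv2.imread("pics/top0.png");b=cv2.imread("pics/side0.png")
A=cv2.resize(a[135:215,265:355],None,fx=7,fy=7,interpolation=cv2.INTER_CUBIC)[:, :400+200]
B=cv2.resize(b[200:280,290:385],None,fx=7,fy=7,interpolation=cv2.INTER_CUBIC)
cv2.imwrite("pics/lA.png",A);cv2.imwrite("pics/lB.png",B)
for cam in("top","side"):
  bot.read_camera(cam)
  for n in("bolt_pin","bolt","locker"):
    for m in bot.mark_of(n,cam)[:2]: print(cam,n,round(m["score"],2),m["at"][1]*560,m["at"][0]*420)
    if n!="bolt_pin":
     for m in bot.trace(n,cam)[:1]:
      k=m["mask"];print(" trace",m["score"],cv2.minAreaRect(np.argwhere(k)[:,::-1].astype(np.float32)))
E
```

```text
top bolt_pin 0.66 308.50399999999996 160.10399999999998
top bolt 0.71 392.0 213.192
top bolt 0.44 307.384 163.08599999999998
 trace 0.63 ((310.0, 160.5), (23.0, 4.0), 90.0)
top locker 0.88 302.792 176.106
top locker 0.32 391.72 214.62
 trace 0.72 ((309.5693664550781, 172.61996459960938), (68.10857391357422, 59.69065475463867), 2.436648368835449)
side bolt_pin 0.68 343.50399999999996 217.39199999999997
side bolt_pin 0.67 335.10400000000004 253.218
side bolt 0.63 343.112 225.28799999999998
side locker 0.71 333.42400000000004 253.008
side locker 0.61 341.37600000000003 223.986
 trace 0.85 ((343.2000427246094, 237.4000244140625), (67.9764633178711, 67.08203887939453), 63.43495178222656)
```

View pics/lA.png

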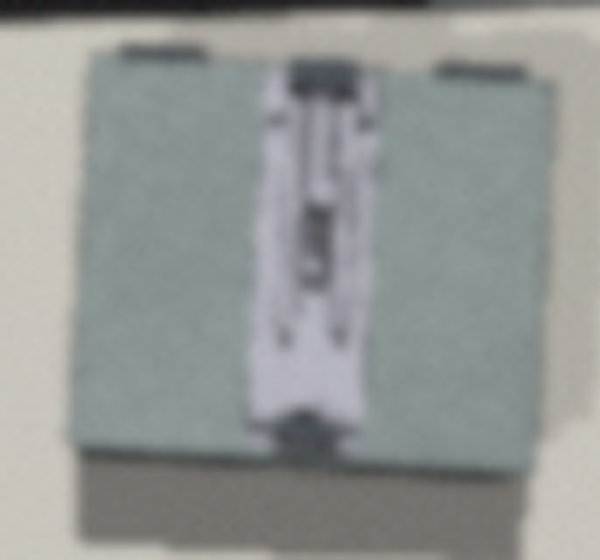

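View pics/lB.png

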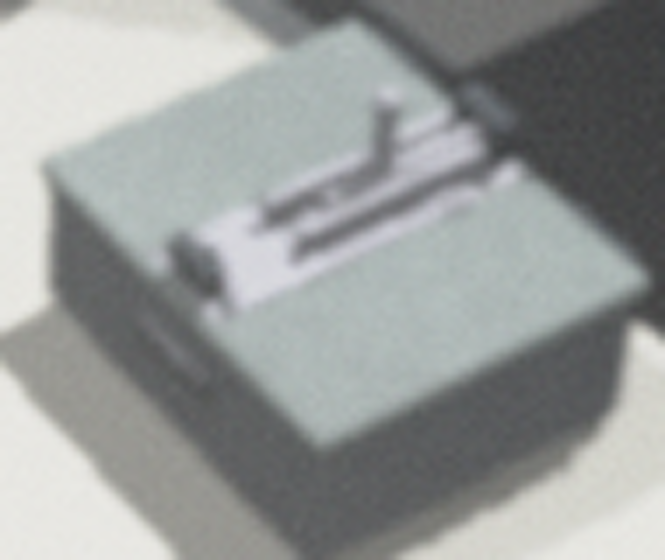

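```bash
python3 - <<'E'
from h import *
np.set_printoptions(precision=4,suppress=True)
def tri(*uv):
  M=np.zeros((3,3));q=np.zeros(3)
  for cam,u,v in uv:
    o,d=ray(cam,u,v);d/=np.linalg.norm(d);Pm=np.eye(3)-np.outer(d,d);M+=Pm;q+=Pm@o
  return np.linalg.solve(M,q)
print("button",tri(("top",311,162.1),("side",345.4,213.9)))
print(atz("top",311,162.1,.1495),atz("side",345.4,213.9,.1495),atz("side",344.2,223.5,.107))
print("net",tri(("top",308.5,160.1),("side",343.5,217.4)))
f=lambda u,v:atz("top",265+u/7,135+v/7,.09)
c=[f(95,55),f(553,82),f(530,470),f(75,445)];print(c,np.mean(c,0))
# axis of bolt bed at z~.1
a,b=atz("top",265+305/7,135+430/7,.1),atz("top",265+325/7,135+80/7,.1);print(a,b,np.degrees(np.arctan2(b[1]-a[1],b[0]-a[0])))
E
```

```text
button [0.7773 0.0186 0.1446]
[0.7759 0.0193 0.1495] [0.774  0.0142 0.1495] [0.7765 0.0178 0.107 ]
net [0.7839 0.0268 0.1217]
[array([0.8445, 0.1152, 0.09  ]), array([ 0.8334, -0.0861,  0.09  ]), array([ 0.6623, -0.0751,  0.09  ]), array([0.6725, 0.1234, 0.09  ])] [0.7532 0.0194 0.09  ]
[0.6785 0.0237 0.1   ] [0.8319 0.0148 0.1   ] -3.2973235093060125
```

{"op": "servo_tool", "data": {
  "series": [
    [0.1,0.1,0.13,0,0,-0.04,1],
    [0.2,0.2,0.13,0,0,-0.08,1],
    [0.3,0.3,0.13,0,0,-0.12,1],
    [0.4,0.4,0.13,0,0,-0.16,1],
    [0.5,0.5,0.13,0,0,-0.2,1],
    [0.6,0.6,0.13,0,0,-0.24,1],
    [0.7,0.7,0.13,0,0,-0.28,1],
    [0.78,0.8,0.13,0,0,-0.32,1],
    [0.78,0.9,0.13,0,0,-0.36,1],
    [0.78,0.9,0.13,0,0,-0.4,1],
    [0.78,0.9,0.13,0,0,-0.44,1],
    [0.78,0.9,0.13,0,0,-0.456,1],
    [0.78,0.9,0.13,0,0,-0.456,1],
    [0.78,0.9,0.13,0,0,-0.456,1]
  ]
}}

```text
time: 8.7
tool_pos: [0.6117, 0.0111, 0.1832]
tcp_rot: [-3.14, 0.082, 0.0]
wrist_force: [-0.6, 0.3, -1.8]
width: 0.193
grip_force: 78.4
```

```bash
cat > look.py <<'E'
from h import *
import sys
np.set_printoptions(precision=4,suppress=True)
s=bot.read_state();p=np.array(s["tool_pos"]);print(p,s["tcp_rot"],s["wrist_force"],s["q"])
i=bot.camera_info("wrist"); a=snap("wrist","w"+sys.argv[1]); t=snap("top","t"+sys.argv[1]);b=snap("side","s"+sys.argv[1])
r=lambda im,x,y,w,h:cv2.resize(im[y:y+h,x:x+w],(400,300),interpolation=cv2.INTER_CUBIC)
im=np.vstack([np.hstack([r(a,140,0,280,210),r(a,0,0,560,420)]),np.hstack([r(t,270,135,80,60),r(b,290,190,80,60)])])
cv2.imwrite(f"pics/c{sys.argv[1]}.png",im[:,:,::-1])
for cam in("wrist","top","side"):
  for n in("bolt_pin","hook_bowl"):
    for m in bot.mark_of(n,cam)[:1]:
      v,u=m["at"][0]*420,m["at"][1]*560; print(cam,n,round(m["score"],2),round(u,1),round(v,1),atz(cam,u,v,.1285 if n=="bolt_pin" else p[2]+float(sys.argv[2]),i if cam=="wrist" else None))
E
python3 look.py 3 .0146
```

```text
[0.6117 0.0111 0.1832] [-3.1405  0.0819  0.0001] [-0.5655  0.3398 -1.7726] [-0.0225  0.1798  1.7964  0.      1.1654  1.6004]
top bolt_pin 0.62 311.7 162.5 [0.778  0.0159 0.1285]
top hook_bowl 0.65 310.5 146.3 [0.814  0.0237 0.1978]
side bolt_pin 0.47 344.2 217.5 [0.7772 0.0211 0.1285]
side hook_bowl 0.77 354.2 193.3 [0.8158 0.0286 0.1978]
```

View pics/c3.png

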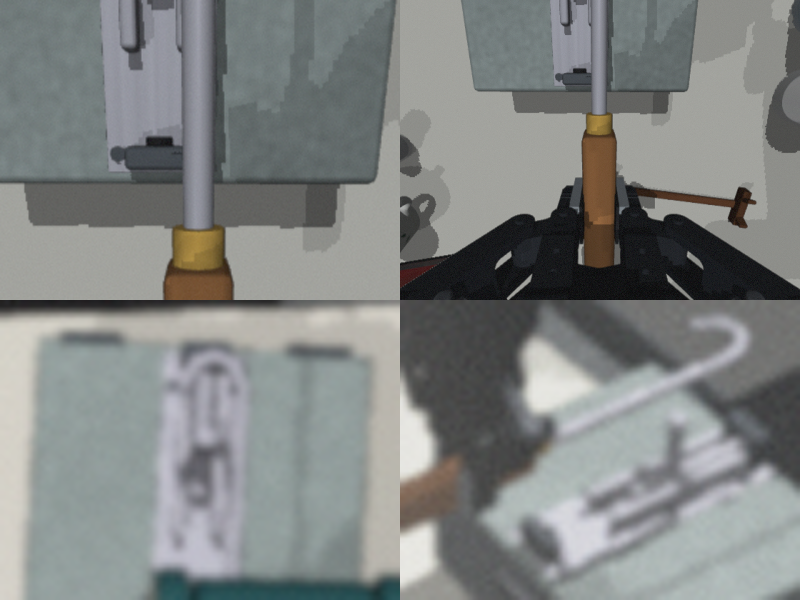

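```bash
python3 - <<'E'
from h import *
np.set_printoptions(precision=4,suppress=True)
z=.1978
for n,u,v in(("shaft mid",317.4,160),("lip end",309,150),("shaft@lip",317.4,150),("bowl outer",313,144)): print(n,atz("top",u,v,z))
# side panel 5x crop from (290,190)
for n,u,v in(("lip end",690,323),("bowl outer",747,335),("shaft",620,405),("button top",678,420)):
  print(n,atz("side",290+(u-400)/5,190+(v-300)/5,z if n!="button top" else .1495))
# project expected
T=np.array([.6117,.0111,z]);d=np.array([.9986,-.0524,0]);l=np.array([.0524,.9986,0])
for n,a,b in(("lip",.1854,.034),("bowl",.1994,.017),("shaft",.14,0)):
  X=T+a*d+b*l;print(n,X,[np.round(proj(c,X),1) for c in("top","side")])
E
```

```text
shaft mid [0.7744 0.004  0.1978]
lip end [0.8033 0.0281 0.1978]
shaft@lip [0.8034 0.004  0.1978]
bowl outer [0.8207 0.0166 0.1978]
lip end [0.7973 0.0348 0.1978]
bowl outer [0.8165 0.007  0.1978]
shaft [0.7179 0.0037 0.1978]
button top [0.7742 0.0136 0.1495]
lip [0.7986 0.0353 0.1978] [array([306.5, 151.6]), array([348.2, 194.3])]
bowl [0.8117 0.0176 0.1978] [array([312.6, 147.1]), array([355.7, 195.7])]
shaft [0.7515 0.0038 0.1978] [array([317.5, 167.9]), array([343.1, 206.3])]
```

The views put the hook over the lid, with its mouth centred on the pin to about 2 mm and the pin about 30 mm short of the bowl. Lowering with a 2 mm trim in y.

{"op": "servo_tool", "data": {
  "series": [
    [0,-0.013,-0.05,0,0,0,1],
    [0,-0.013,-0.12,0,0,0,1],
    [0,-0.013,-0.18,0,0,0,1],
    [0,-0.013,-0.24,0,0,0,1],
    [0,-0.013,-0.3,0,0,0,1],
    [0,-0.013,-0.36,0,0,0,1],
    [0,-0.013,-0.42,0,0,0,1],
    [0,-0.013,-0.46,0,0,0,1],
    [0,-0.013,-0.46,0,0,0,1],
    [0,-0.013,-0.46,0,0,0,1]
  ]
}}

```text
time: 10.15
tool_pos: [0.6118, 0.0092, 0.1143]
tcp_rot: [3.14, -0.084, -0.0]
wrist_force: [-0.8, 0.3, -2.1]
width: 0.2
grip_force: 78.4
```

```bash
python3 look.py 4 .0146
```

```text
[0.6118 0.0092 0.1143] [ 3.1405 -0.0839 -0.    ] [-0.8303  0.258  -2.1358] [-0.0257  0.2429  1.8566 -0.      1.0422  1.5985]
top bolt_pin 0.67 311.2 161.8 [0.7801 0.0174 0.1285]
top hook_bowl 0.75 313.4 150.9 [0.813  0.0109 0.1289]
side bolt_pin 0.64 344.5 217.7 [0.7775 0.0199 0.1285]
side hook_bowl 0.75 355.2 208.7 [0.8299 0.0311 0.1289]
```

View pics/c4.png

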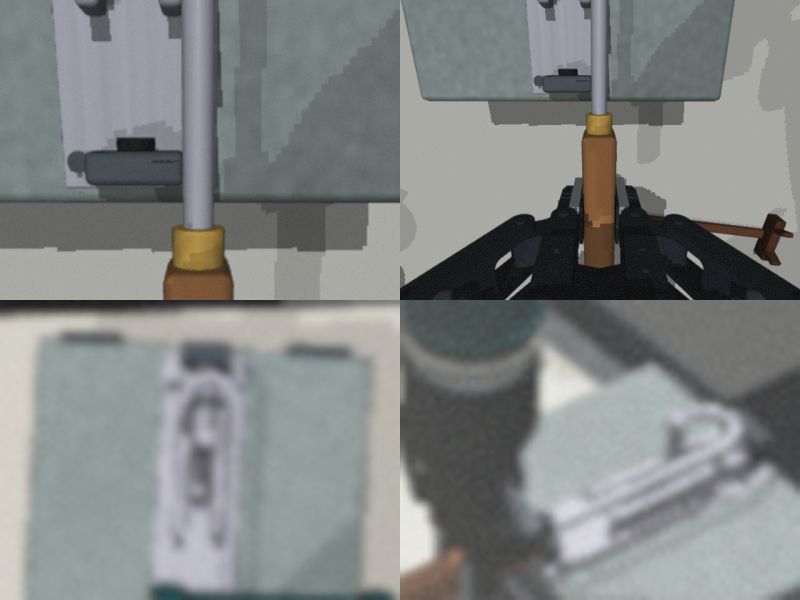

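The hook is down around the pin (side view, pin at (690,430) inside the J) and the force is unchanged. I draw back along the bolt to contact.

{"op": "servo_tool", "data": {
  "series": [
    [-0.03,0.0016,0,0,0,0,1],
    [-0.06,0.0033,0,0,0,0,1],
    [-0.09,0.005,0,0,0,0,1],
    [-0.12,0.0066,0,0,0,0,1],
    [-0.15,0.008,0,0,0,0,1],
    [-0.16,0.0087,0,0,0,0,1],
    [-0.17,0.0093,0,0,0,0,1],
    [-0.18,0.01,0,0,0,0,1],
    [-0.19,0.0104,0,0,0,0,1],
    [-0.2,0.011,0,0,0,0,1]
  ]
}}

```text
time: 11.6
tool_pos: [0.5825, 0.0108, 0.1145]
tcp_rot: [-3.14, 0.084, -0.003]
wrist_force: [4.0, 0.1, -2.2]
width: 0.197
grip_force: 78.2
```

{"op": "servo_tool", "data": {
  "series": [
    [-0.01,0.0006,0,0,0,0,1],
    [-0.02,0.0011,0,0,0,0,1],
    [-0.03,0.0016,0,0,0,0,1],
    [-0.04,0.0022,0,0,0,0,1]
  ]
}}

```text
time: 12.0
tool_pos: [0.5761, 0.0111, 0.1146]
tcp_rot: [-3.14, 0.084, -0.002]
wrist_force: [4.7, 0.0, -1.9]
width: 0.198
grip_force: 78.2
```

```bash
python3 look.py 5 .0146
```

```text
[0.5761 0.0111 0.1146] [-3.1404  0.0841 -0.0018] [ 4.6565  0.0097 -1.9078] [-0.0239  0.1787  1.9343  0.      1.0274  1.6004]
wrist hook_bowl 0.3 274.4 317.5 [0.5593 0.0138 0.1292]
top bolt_pin 0.67 311.4 163.6 [0.7747 0.0168 0.1285]
top hook_bowl 0.48 310.2 161.9 [0.7796 0.0205 0.1292]
side bolt_pin 0.6 338.6 216.5 [0.7667 0.0344 0.1285]
side hook_bowl 0.6 346.0 216.9 [0.7829 0.0194 0.1292]
```

{"op": "servo_tool", "data": {
  "series": [
    [-0.01,0.0006,0,0,0,0,1],
    [-0.02,0.0011,0,0,0,0,1],
    [-0.03,0.0016,0,0,0,0,1],
    [-0.04,0.0022,0,0,0,0,1],
    [-0.05,0.0027,0,0,0,0,1],
    [-0.06,0.0033,0,0,0,0,1],
    [-0.07,0.0038,0,0,0,0,1],
    [-0.08,0.0044,0,0,0,0,1],
    [-0.09,0.005,0,0,0,0,1]
  ]
}}

```text
time: 13.35
tool_pos: [0.5621, 0.0119, 0.1143]
tcp_rot: [-3.14, 0.084, -0.0]
wrist_force: [4.6, 0.6, -1.6]
width: 0.195
grip_force: 78.3
```

```bash
python3 look.py 6 .0146
```

```text
[0.5621 0.0119 0.1143] [-3.1405  0.084  -0.0002] [ 4.576   0.6264 -1.6215] [-0.0232  0.1545  1.9633  0.      1.0237  1.6011]
top bolt_pin 0.6 309.4 168.5 [0.7598 0.0228 0.1285]
top hook_bowl 0.58 308.3 165.8 [0.7679 0.0262 0.1289]
side bolt_pin 0.65 342.8 219.1 [0.7692 0.0182 0.1285]
side hook_bowl 0.77 342.7 215.5 [0.7793 0.0301 0.1289]
```

View pics/c6.png

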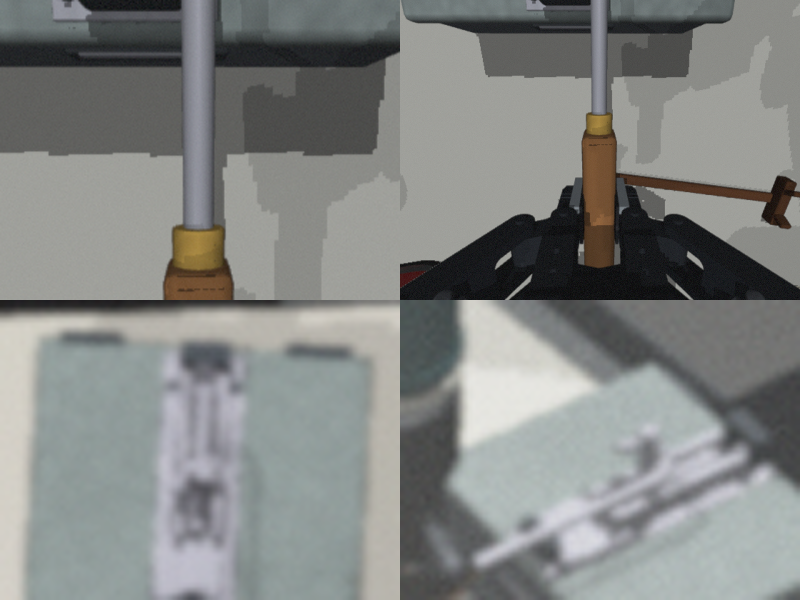

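```bash
python3 - <<'E'
from h import *
np.set_printoptions(precision=4,suppress=True)
for u,v in((340,190),(330,200),(378,170),(205,260),(225,270)): print(u,v,atz("side",290+u/7,200+v/7,.1))
for u,v in((320,205),(318,290),(305,400),(305,415)): print("top",u,v,atz("top",265+u/7,135+v/7,.1))
i=bot.camera_info("wrist");R=np.array(i["R"]);o=-R.T@i["t"]+[.0497,-.0027,0]
j=dict(i);j["t"]=-R@o
for v in(97,105): print("rubber",atz("wrist",140+136*.7,v,.104,j))
E
```

```text
340 190 [0.7578 0.0211 0.1   ]
330 200 [0.7503 0.0189 0.1   ]
378 170 [0.7791 0.021  0.1   ]
205 260 [0.6844 0.022  0.1   ]
225 270 [0.6874 0.0124 0.1   ]
top 320 205 [0.7769 0.0171 0.1   ]
top 318 290 [0.7397 0.018  0.1   ]
top 305 400 [0.6916 0.0237 0.1   ]
top 305 415 [0.6851 0.0237 0.1   ]
rubber [0.6873 0.0235 0.104 ]
rubber [0.6841 0.0238 0.104 ]
```

{"op": "servo_tool", "data": {
  "series": [
    [-0.01,0.0006,0,0,0,0,1],
    [-0.02,0.0011,0,0,0,0,1],
    [-0.027,0.0015,0,0,0,0,1],
    [-0.034,0.0019,0,0,0,0,1]
  ]
}}

```text
time: 14.2
tool_pos: [0.5571, 0.0122, 0.1143]
tcp_rot: [-3.14, 0.084, -0.001]
wrist_force: [3.8, 0.7, -1.3]
width: 0.196
grip_force: 78.4
```

```bash
python3 - <<'E'
from h import *
t=snap("top","t7");b=snap("side","s7")
for _ in range(5): t=t.astype(float)+bot.read_camera("top");b=b.astype(float)+bot.read_camera("side")
t/=6;b/=6
r=lambda im,x,y,w,h:cv2.resize(im[y:y+h,x:x+w],(400,600),interpolation=cv2.INTER_CUBIC)
im=np.hstack([r(t,292,147,36,54),r(b,310,205,44,66)]).clip(0,255)
cv2.imwrite("pics/c7.png",im[:,:,::-1])
E
```

```text
[ WARN:0@7.649] global loadsave.cpp:1063 imwrite_ Unsupported depth image for selected encoder is fallbacked to CV_8U.
```

View pics/c7.png

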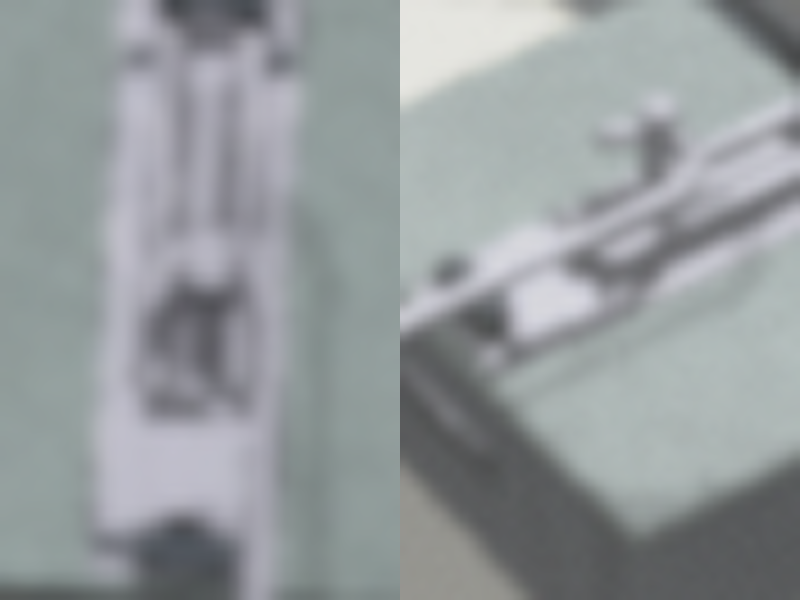

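The top panel shows plain plate between the bar's end (v≈405) and the stop (v≈520), so the gap is roughly 30 mm. I draw another 18 mm steadily, then feel in 1 mm steps.

{"op": "servo_tool", "data": {
  "series": [
    [-0.008,0.0004,0,0,0,0,1],
    [-0.016,0.0009,0,0,0,0,1],
    [-0.024,0.0013,0,0,0,0,1],
    [-0.032,0.0018,0,0,0,0,1],
    [-0.04,0.0022,0,0,0,0,1],
    [-0.046,0.0025,0,0,0,0,1]
  ]
}}

```text
time: 15.4
tool_pos: [0.5501, 0.0125, 0.1143]
tcp_rot: [-3.14, 0.084, -0.0]
wrist_force: [4.4, -0.5, -1.7]
width: 0.194
grip_force: 78.4
```

{"op": "servo_tool", "data": {
  "series": [
    [-0.008,0.0004,0,0,0,0,1],
    [-0.016,0.0009,0,0,0,0,1],
    [-0.024,0.0013,0,0,0,0,1],
    [-0.032,0.0018,0,0,0,0,1],
    [-0.04,0.0022,0,0,0,0,1]
  ]
}}

```text
time: 15.9
tool_pos: [0.5441, 0.0129, 0.1143]
tcp_rot: [-3.14, 0.084, -0.0]
wrist_force: [4.6, 0.3, -1.6]
width: 0.194
grip_force: 78.4
```

{"op": "servo_tool", "data": {
  "series": [
    [-0.006,0.0003,0,0,0,0,1],
    [-0.012,0.0007,0,0,0,0,1],
    [-0.018,0.001,0,0,0,0,1],
    [-0.024,0.0013,0,0,0,0,1],
    [-0.03,0.0016,0,0,0,0,1]
  ]
}}

```text
time: 16.4
tool_pos: [0.5397, 0.0131, 0.1143]
tcp_rot: [3.14, -0.084, 0.0]
wrist_force: [4.3, 0.3, -2.2]
width: 0.197
grip_force: 78.4
```

{"op": "servo_tool", "data": {
  "series": [
    [-0.007,0.0004,0,0,0,0,1],
    [-0.007,0.0004,0,0,0,0,1]
  ]
}}

```text
time: 16.6
tool_pos: [0.5384, 0.0132, 0.1143]
tcp_rot: [3.14, -0.084, -0.0]
wrist_force: [2.8, 0.9, -2.1]
width: 0.194
grip_force: 78.4
```

{"op": "servo_tool", "data": {
  "series": [
    [-0.005,0.0003,0,0,0,0,1],
    [-0.01,0.0005,0,0,0,0,1]
  ]
}}

```text
time: 16.8
tool_pos: [0.5371, 0.0132, 0.1143]
tcp_rot: [-3.14, 0.084, -0.0]
wrist_force: [3.6, -0.3, -1.8]
width: 0.197
grip_force: 78.4
```

{"op": "servo_tool", "data": {
  "series": [
    [-0.005,0.0003,0,0,0,0,1],
    [-0.01,0.0005,0,0,0,0,1]
  ]
}}

```text
time: 17.0
tool_pos: [0.5356, 0.0133, 0.1143]
tcp_rot: [-3.14, 0.084, -0.0]
wrist_force: [4.4, -0.0, -2.5]
width: 0.195
grip_force: 78.4
```

{"op": "servo_tool", "data": {
  "series": [
    [-0.005,0.0003,0,0,0,0,1],
    [-0.01,0.0005,0,0,0,0,1]
  ]
}}

```text
time: 17.2
tool_pos: [0.5341, 0.0134, 0.1143]
tcp_rot: [-3.14, 0.084, -0.0]
wrist_force: [4.0, 0.2, -2.1]
width: 0.199
grip_force: 78.4
```

{"op": "servo_tool", "data": {
  "series": [
    [-0.005,0.0003,0,0,0,0,1],
    [-0.01,0.0005,0,0,0,0,1]
  ]
}}

```text
time: 17.4
tool_pos: [0.5326, 0.0135, 0.1143]
tcp_rot: [-3.14, 0.084, 0.0]
wrist_force: [4.6, -0.0, -2.1]
width: 0.196
grip_force: 78.4
```

{"op": "servo_tool", "data": {
  "series": [
    [-0.005,0.0003,0,0,0,0,1],
    [-0.01,0.0005,0,0,0,0,1]
  ]
}}

```text
time: 17.6
tool_pos: [0.5311, 0.0136, 0.1143]
tcp_rot: [-3.14, 0.084, 0.0]
wrist_force: [3.9, -0.6, -1.9]
width: 0.194
grip_force: 78.4
```

{"op": "servo_tool", "data": {
  "series": [
    [-0.004,0.0002,0,0,0,0,1],
    [-0.008,0.0004,0,0,0,0,1]
  ]
}}

```text
time: 17.8
tool_pos: [0.5299, 0.0136, 0.1143]
tcp_rot: [-3.14, 0.084, 0.0]
wrist_force: [3.6, -0.1, -1.8]
width: 0.196
grip_force: 78.4
```

{"op": "servo_tool", "data": {
  "series": [
    [-0.004,0.0002,0,0,0,0,1],
    [-0.008,0.0004,0,0,0,0,1]
  ]
}}

```text
time: 18.0
tool_pos: [0.5287, 0.0137, 0.1143]
tcp_rot: [-3.14, 0.084, -0.0]
wrist_force: [3.5, -0.8, -1.2]
width: 0.196
grip_force: 78.4
```

{"op": "servo_tool", "data": {
  "series": [
    [-0.004,0.0002,0,0,0,0,1],
    [-0.008,0.0004,0,0,0,0,1]
  ]
}}

```text
time: 18.2
tool_pos: [0.5275, 0.0137, 0.1143]
tcp_rot: [-3.14, 0.084, -0.0]
wrist_force: [3.1, 0.5, -1.9]
width: 0.196
grip_force: 78.4
```

{"op": "servo_tool", "data": {
  "series": [
    [-0.004,0.0002,0,0,0,0,1],
    [-0.008,0.0004,0,0,0,0,1]
  ]
}}

```text
time: 18.4
tool_pos: [0.5263, 0.0138, 0.1143]
tcp_rot: [-3.14, 0.084, 0.0]
wrist_force: [4.5, -0.0, -2.1]
width: 0.195
grip_force: 78.4
```

{"op": "servo_tool", "data": {
  "series": [
    [-0.004,0.0002,0,0,0,0,1],
    [-0.008,0.0004,0,0,0,0,1]
  ]
}}

```text
time: 18.6
tool_pos: [0.5251, 0.0139, 0.1143]
tcp_rot: [-3.14, 0.084, -0.0]
wrist_force: [4.6, 0.5, -1.9]
width: 0.194
grip_force: 78.4
```

{"op": "servo_tool", "data": {
  "series": [
    [-0.004,0.0002,0,0,0,0,1],
    [-0.008,0.0004,0,0,0,0,1]
  ]
}}

```text
time: 18.8
tool_pos: [0.5244, 0.0139, 0.1144]
tcp_rot: [-3.14, 0.084, -0.002]
wrist_force: [7.0, -0.3, -1.8]
width: 0.193
grip_force: 78.3
```

The force is rising, so the bolt has met the stop. Finer steps from here.

{"op": "servo_tool", "data": {
  "series": [
    [-0.002,0.0001,0,0,0,0,1],
    [-0.003,0.0002,0,0,0,0,1],
    [-0.003,0.0002,0,0,0,0,1]
  ]
}}

```text
time: 19.1
tool_pos: [0.5244, 0.0139, 0.1146]
tcp_rot: [-3.14, 0.084, -0.003]
wrist_force: [7.3, 0.1, -1.9]
width: 0.196
grip_force: 78.2
```

{"op": "servo_tool", "data": {
  "series": [
    [-0.002,0.0001,0,0,0,0,1],
    [-0.004,0.0002,0,0,0,0,1],
    [-0.004,0.0002,0,0,0,0,1]
  ]
}}

```text
time: 19.4
tool_pos: [0.5242, 0.0139, 0.1147]
tcp_rot: [-3.14, 0.084, -0.005]
wrist_force: [7.7, -0.2, -3.0]
width: 0.194
grip_force: 78.1
```

{"op": "servo_tool", "data": {
  "series": [
    [-0.004,0.0002,0,0,0,0,1],
    [-0.007,0.0004,0,0,0,0,1],
    [-0.007,0.0004,0,0,0,0,1]
  ]
}}

```text
time: 19.7
tool_pos: [0.524, 0.014, 0.115]
tcp_rot: [-3.14, 0.084, -0.007]
wrist_force: [10.5, 1.1, -4.1]
width: 0.192
grip_force: 78.0
```

{"op": "servo_tool", "data": {
  "series": [
    [-0.005,0.0003,0,0,0,0,1],
    [-0.01,0.0005,0,0,0,0,1],
    [-0.01,0.0005,0,0,0,0,1]
  ]
}}

```text
time: 20.0
tool_pos: [0.5238, 0.0141, 0.1154]
tcp_rot: [-3.14, 0.084, -0.012]
wrist_force: [14.6, 0.5, -6.3]
width: 0.191
grip_force: 78.1
```

{"op": "servo_tool", "data": {
  "series": [
    [0,0,0,0,0,0,1],
    [0,0,0,0,0,0,1],
    [0,0,0,0,0,0,1]
  ]
}}

```text
time: 20.3
tool_pos: [0.5238, 0.0141, 0.1153]
tcp_rot: [-3.14, 0.084, -0.011]
wrist_force: [13.6, 0.6, -5.2]
width: 0.196
grip_force: 78.1
```

{"op": "servo_tool", "data": {
  "series": [
    [0,0,0,0,0,0,1],
    [0,0,0,0,0,0,1],
    [0,0,0,0,0,0,1]
  ]
}}

```text
time: 20.6
tool_pos: [0.5238, 0.0141, 0.1153]
tcp_rot: [-3.14, 0.085, -0.011]
wrist_force: [12.8, 0.4, -5.6]
width: 0.2
grip_force: 78.1
```

{"op": "servo_tool", "data": {
  "series": [
    [0.01,-0.0005,0,0,0,0,1],
    [0.02,-0.001,0,0,0,0,1],
    [0.04,-0.002,0,0,0,0,1],
    [0.07,-0.004,0,0,0,0,1],
    [0.1,-0.0055,0,0,0,0,1],
    [0.13,-0.007,0,0,0,0,1],
    [0.16,-0.009,0,0,0,0,1],
    [0.19,-0.0104,0,0,0,0,1],
    [0.22,-0.012,0,0,0,0,1],
    [0.22,-0.012,0,0,0,0,1],
    [0.22,-0.012,0,0,0,0,1]
  ]
}}

```text
time: 21.7
tool_pos: [0.5534, 0.0123, 0.1142]
tcp_rot: [-3.14, 0.084, 0.001]
wrist_force: [-0.5, -0.2, -2.5]
width: 0.199
grip_force: 78.7
```

```bash
python3 look.py 8 .0146; python3 - <<'E'
from h import *
# ferrule front edge in wrist image, along column of shaft, before/after
for n in("w3","w6","w8"):
  im=cv2.imread(f"pics/{n}.png").astype(int); c=im[140:205,279]; s=c[:,2]-c[:,0]; print(n,140+np.argmax(s>40))
  row=im[120]; print([int(x) for x in np.nonzero(abs(np.diff(im[130,255:305].sum(1)))>60)[0]+255])
E
```

```text
[0.5534 0.0123 0.1142] [-3.1405  0.084   0.0006] [-0.4965 -0.2029 -2.4584] [-0.0228  0.139   1.9813  0.      1.0216  1.6015]
top bolt_pin 0.72 304.1 176.8 [0.7347 0.0387 0.1285]
top hook_bowl 0.54 308.3 172.1 [0.7489 0.0262 0.1288]
side bolt_pin 0.42 329.0 225.6 [0.7185 0.0208 0.1285]
side hook_bowl 0.68 340.5 218.9 [0.7641 0.0227 0.1288]
w3 162
[]
w6 161
[267, 296]
w8 162
[267, 296]
```

No slip in the grip, and the side view puts the pin at x≈0.72 with the bowl clear at 0.76. Lifting off and going back.

{"op": "servo_tool", "data": {
  "series": [
    [0,0,0.05,0,0,0,1],
    [0,0,0.1,0,0,0,1],
    [0,0,0.16,0,0,0,1],
    [0,0,0.22,0,0,0,1],
    [0,0,0.3,0,0,0,1],
    [0,0,0.4,0,0,0,1],
    [0,0,0.46,0,0,0,1],
    [0,0,0.46,0,0,0,1]
  ]
}}

```text
time: 22.95
tool_pos: [0.555, 0.0123, 0.1859]
tcp_rot: [-3.14, 0.084, -0.007]
wrist_force: [-0.5, 0.3, -1.9]
width: 0.194
grip_force: 78.7
```

{"op": "servo_tool", "data": {
  "series": [
    [-0.03,-0.08,0,0,0,0.04,1],
    [-0.06,-0.16,0,0,0,0.08,1],
    [-0.1,-0.24,0,0,0,0.12,1],
    [-0.14,-0.32,0,0,0,0.16,1],
    [-0.18,-0.4,0,0,0,0.2,1],
    [-0.22,-0.48,0,0,0,0.24,1],
    [-0.26,-0.56,0,0,0,0.28,1],
    [-0.3,-0.64,0,0,0,0.32,1],
    [-0.34,-0.72,0,0,0,0.36,1],
    [-0.36,-0.8,0,0,0,0.4,1],
    [-0.383,-0.91,0,0,0,0.44,1],
    [-0.383,-0.91,0,0,0,0.456,1],
    [-0.383,-0.91,0,0,0,0.456,1],
    [-0.383,-0.91,0,0,0,0.456,1],
    [-0.383,-0.91,0,0,0,0.456,1]
  ]
}}

```text
time: 24.45
tool_pos: [0.4958, -0.1239, 0.1831]
tcp_rot: [-2.424, -1.998, 0.0]
wrist_force: [0.3, -0.9, -2.1]
width: 0.195
grip_force: 78.7
```

```bash
python3 - <<'E'
from h import *
np.set_printoptions(precision=4,suppress=True)
s=bot.read_state();print(s["tool_pos"],s["tcp_rot"],s["wrist_force"])
i=bot.camera_info("wrist");a=snap("wrist","w9");b=cv2.imread("pics/w2.png")[:,:,::-1]
for n,z in(("rod_rest",0),):
  for m in bot.mark_of(n,"wrist")[:1]: print(m)
for cam,n in(("top","bolt_pin"),("side","bolt_pin"),("side","tumbler"),("side","water_bottle")):
  bot.read_camera(cam)
  for m in bot.mark_of(n,cam)[:1]: print(cam,n,round(m["score"],2),atz(cam,m["at"][1]*560,m["at"][0]*420,.1285 if n=="bolt_pin" else 0))
E
```

```text
[ 0.4958 -0.1239  0.1831] [-2.4241 -1.9977  0.0003] [ 0.2765 -0.8731 -2.1181]
top bolt_pin 0.6 [0.7195 0.0148 0.1285]
side bolt_pin 0.59 [0.7148 0.0287 0.1285]
side tumbler 0.87 [ 0.6392 -0.2458  0.    ]
side water_bottle 0.65 [ 0.733  -0.2591  0.    ]
```

{"op": "servo_tool", "data": {
  "series": [
    [0,0,-0.2,0,0,0,1],
    [0,0,-0.4,0,0,0,1],
    [0,0,-0.6,0,0,0,1],
    [0,0,-0.8,0,0,0,1],
    [0,0,-0.8,0,0,0,1]
  ]
}}

```text
time: 25.45
tool_pos: [0.4917, -0.123, 0.059]
tcp_rot: [-2.418, -1.994, 0.008]
wrist_force: [-0.8, 0.4, -1.8]
width: 0.196
grip_force: 78.5
```

{"op": "servo_tool", "data": {
  "series": [
    [0,0,-0.06,0,0,0,1],
    [0,0,-0.12,0,0,0,1],
    [0,0,-0.18,0,0,0,1],
    [0,0,-0.23,0,0,0,1],
    [0,0,-0.26,0,0,0,1],
    [0,0,-0.26,0,0,0,1]
  ]
}}

```text
time: 26.05
tool_pos: [0.4953, -0.124, 0.0236]
tcp_rot: [-2.423, -1.998, 0.001]
wrist_force: [0.7, -0.1, -1.0]
width: 0.199
grip_force: 78.5
```

{"op": "servo_tool", "data": {
  "series": [
    [0,0,-0.02,0,0,0,1],
    [0,0,-0.035,0,0,0,1],
    [0,0,-0.05,0,0,0,1],
    [0,0,-0.05,0,0,0,1],
    [0,0,-0.05,0,0,0,1]
  ]
}}

```text
time: 26.55
tool_pos: [0.4959, -0.1242, 0.0168]
tcp_rot: [-2.424, -1.999, -0.0]
wrist_force: [-0.3, -0.1, -0.9]
width: 0.195
grip_force: 78.5
```

{"op": "servo_tool", "data": {
  "series": [
    [0,0,-0.006,0,0,0,1],
    [0,0,-0.01,0,0,0,1],
    [0,0,-0.01,0,0,0,1]
  ]
}}

```text
time: 26.85
tool_pos: [0.496, -0.1243, 0.0154]
tcp_rot: [2.424, 1.998, 0.0]
wrist_force: [-0.3, -0.0, -1.1]
width: 0.194
grip_force: 79.1
```

{"op": "servo_tool", "data": {
  "series": [
    [0,0,-0.005,0,0,0,1],
    [0,0,-0.005,0,0,0,1],
    [0,0,-0.005,0,0,0,1]
  ]
}}

```text
time: 27.15
tool_pos: [0.4961, -0.1243, 0.0154]
tcp_rot: [2.424, 1.999, 0.0]
wrist_force: [-1.6, 1.6, 5.6]
width: 0.194
grip_force: 80.0
```

Seated: the force is now +5.6 N at the same height as when I grasped it. Releasing and rising.

{"op": "servo_tool", "data": {
  "series": [
    [0,0,0,0,0,0,0.75],
    [0,0,0.005,0,0,0,0.6],
    [0,0,0.01,0,0,0,0.45],
    [0,0,0.01,0,0,0,0.4],
    [0,0,0.01,0,0,0,0.4],
    [0,0,0.01,0,0,0,0.4]
  ]
}}

```text
time: 27.75
tool_pos: [0.4959, -0.1242, 0.016]
tcp_rot: [-2.424, -1.999, 0.0]
wrist_force: [0.7, -0.7, -0.8]
width: 0.599
grip_force: 0.0
```

{"op": "servo_tool", "data": {
  "series": [
    [0,0,0.1,0,0,0,0.4],
    [0,0,0.3,0,0,0,0.4],
    [0,0,0.6,0,0,0,0.2],
    [0,0,0.9,0,0,0,0],
    [0,0,1,0,0,0,0]
  ]
}}

```text
time: 28.25
tool_pos: [0.499, -0.1252, 0.1716]
tcp_rot: [2.418, 1.994, 0.008]
wrist_force: [0.2, -0.6, 0.4]
width: 0.999
grip_force: 0.0
```

{"op": "servo_tool", "data": {
  "series": [
    [0,0,0.3,0,0,0,0],
    [0,0,0.6,0,0,0,0],
    [0,0,0.6,0,0,0,0],
    [0,0,0.6,0,0,0,0]
  ]
}}

```text
time: 28.65
tool_pos: [0.4966, -0.1244, 0.2572]
tcp_rot: [2.422, 1.997, 0.003]
wrist_force: [-0.6, -0.3, -0.7]
width: 0.999
grip_force: 0.0
```

```bash
python3 - <<'E'
from h import *
np.set_printoptions(precision=4,suppress=True)
s=bot.read_state();print(s["time"],s["tool_pos"],s["wrist_force"])
i=bot.camera_info("wrist");snap("wrist","w10")
for m in bot.trace("hook_rod","wrist")[:1]:
  v,u=np.nonzero(m["mask"]);P=np.array([atz("wrist",a,b,.03,i)[:2] for a,b in zip(u,v)])
  l=cv2.fitLine(P.astype(np.float32),cv2.DIST_HUBER,0,.001,.001).ravel();print(m["score"],l,np.degrees(np.arctan2(l[1],l[0])),P[:,1].min())
for cam,n,z in(("top","hook_rod",.03),("top","hook_bowl",.03),("side","hook_rod",.03),("side","hook_bowl",.03),("top","bolt_pin",.1285),("side","bolt_pin",.1285),("side","tumbler",0),("side","water_bottle",0)):
  bot.read_camera(cam)
  for m in bot.mark_of(n,cam)[:1]: print(cam,n,round(m["score"],2),atz(cam,m["at"][1]*560,m["at"][0]*420,z))
E
```

```text
28.65 [ 0.4966 -0.1244  0.2572] [-0.5524 -0.3056 -0.6997]
0.57 [ 0.1903  0.9817  0.5011 -0.0952] 79.02934 -0.20372474121873085
top hook_rod 0.69 [ 0.4905 -0.1428  0.03  ]
top hook_bowl 0.85 [0.5232 0.0765 0.03  ]
side hook_rod 0.97 [ 0.4853 -0.1395  0.03  ]
side hook_bowl 0.9 [0.5201 0.0868 0.03  ]
top bolt_pin 0.65 [0.4991 0.3063 0.1285]
side bolt_pin 0.62 [ 0.6515 -0.3136  0.1285]
side tumbler 0.62 [ 0.6318 -0.2571  0.    ]
side water_bottle 0.94 [ 0.7422 -0.2555  0.    ]
```

```bash
python3 -c "
from workcell import bot
print(bot.finish_job())"
```

```text
the job is handed in; nothing more can be done
None
```

I drew the bolt onto its rubber stop, held it there at about 13–14 N for just over half a second, and left it drawn. The rod is back in its rest as it lay, the tumbler and water bottle read as unmoved (mug, shaker and beer bottle not re-measured), and I handed the job in at about 29 s.

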